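# Tip the empty pill vials into the recycling tub

## Robot

A 7-joint arm with a two-finger parallel gripper is mounted at the origin on the work surface. World frame = base frame: x ahead of the robot, y to its left, z up, the work surface at z = 0. Lengths are in m, angles in degrees, forces in N, time in s.
With the tool pointing down it reaches from about 0.4 to 0.9 m from the base axis. Payload 5.5 kg.
Tool frame: the origin (TCP) lies on the centre line of the jaws, within the pads' length; the fingertips stand 25 mm ahead of it and the grasp point (between the pads) lies 6 mm ahead of it (robot.tip_extent is the distance from the TCP to the fingertips, in m); z points along the fingers, y is the line along which they close (so a half turn about z gives the same grasp; the last joint's range is limited). The gripper opens to 92 mm and grips with 3 to 60 N. Pads are 19 mm wide; open, the fingers measure 130 mm over their backs; the gripper's body (75 mm by 190 mm) begins 47 mm behind the grasp point.
Start: joints at [-51.956, 28.699, -24.465, 88.831, 12.651, 65.22, -12.049], TCP at [0.254, 0.599, 0.252] pointing down, gripper open.
Joint ranges: [-164.97, 164.97], [-17.58, 116.51], [-87.97, 89.64], [11.32, 138.91], [-80.73, 260.73], [10.89, 115.49], [-147.41, 147.41]. Speed limits (degrees/s): [147.25, 147.25, 180, 180, 180, 180, 180].

## Interface

Orientations are given as a 3x3 rotation matrix whose columns are the frame's x, y, z axes.
In Python, from bench import robot, vision gives the robot as it stands. The module is installed in compiled form; this text tells all that it offers.
- The arm moves only by the tool play_rows, never from a script. Its argument "deltas" is a list of rows, each a list of 7 numbers: the opening, from -1 (shut) to 1 (fully open), then the shift along the tool's x, y, z scaled (see below), then the turn, a rotation vector about the tool's x, y, z scaled (see below). In form: [[hand, dx, dy, dz, rx, ry, rz], ...]. A call has 1 to 12 rows; each row is the pose to reach, as a shift and turn from the pose commanded when the call began, along the tool's axes at that moment, turning the shorter way round; what a row does not reach only later rows make up. The controller multiplies each number of a shift by 0.2 m and each number of a turn by 2 pi rad. A row lasts 1/10 s, in which the tool goes at most 50 mm and 8.59 degrees, less where a joint would pass 70% of its speed; a pose out of reach is approached as far as the arm can. A call with a number of a shift or a turn outside -1 to 1 is refused whole. A call with a gripper value outside its range is refused whole. The fingers move at their own pace and stop on an object; "force" is the grip in N (left out, the last holds). Time passes only in rows, so rows that repeat a pose let the fingers close. It gives the time, the measured TCP pose, the force, the opening and the grip force at its end, in the units of the state.
- robot.observe(): the state, without advancing time (a new reading comes with each control period).
- vision.camera(name): name is "scene" or "top" or "wrist"; returns the picture (480x640x3 uint8, blue, green, red); there is no depth.
- vision.calibration(name): a dict with "fx", "fy", "cx", "cy" (pixels), "rvec" (rotation vector, rad) and "tvec" (3), from world to camera coordinates, as OpenCV has them. Camera axes: x right, y down, z forward; pixel columns grow to the right and rows downward; lengths in m; the calibration is good to about 2 mm. A picture is of the moment at which its call begins: read the wrist's pose just before it. calibration takes no time and is no camera call; for the wrist camera it gives the pose at the moment of the call.
- robot.close_job(): hands the job in; it is judged then, once.
The state is a dict: "clock": time; "joint_pos": joint angles; "dq": joint speeds; "tau": joint torques, N m; "position": TCP position; "tool_rot": TCP orientation; "wrist_force": force on the tool from outside, world axes, zero at the start; "ft_torque": the same for the moment, N m; "gripper_width": opening from 0.0 (shut) to 1.0 (fully open); "grip_force": force on a finger pad.
Only numpy, scipy, OpenCV 4.12 (cv2) and the standard library are available. Lean on these libraries where they do the work, as an engineer would, in place of code of your own. Each camera call takes 0.05 s, during which the arm holds its last target. There are 200 camera calls.

## Task

Pick up the tray of empty pill vials by its handle and tip all five vials over its lip into the white tub. Then put the empty tray back on the cork mat, centred and standing flat, and let go. Leave the other things on the counter where they are and do not upset the tub.

Things in the scene. Friction and masses are not known exactly. Their poses are not given: they have to be found in the camera images.
- tray: aluminium tray, 183 (x) by 214 mm (y), about 0.3 kg, standing on the mat with the vials in it. Origin: under its floor, below the handle; z up, -x to the pouring lip. Flat floor 5 mm thick, x -50 to +76; walls 45 mm high at the back (x = +80) and sides (y = +-100); in front no wall, only a ramp rising outwards at 20 degrees from x = -50 to the lip. A bridge handle spans it along y
- tray_grip (a point): centre of the tray's wooden handle bar, 118 mm above the tray's origin: a straight bar along the tray's y, 14 mm thick (x), 24 mm tall (z), 200 mm free length between two thin upright end plates; axes as the tray
- tray_lip (a point): middle of the top edge of the tray's pouring lip, at tray x = -97, z = 22 mm; axes as the tray
- tub: open rectangular white plastic tub standing loose on the counter, 240 mm (x) by 300 mm (y), 120 mm high, walls and floor 5 mm, about 0.9 kg. Origin: centre of its underside, z up
- mat: flat cork mat fixed on the counter, 250 mm (x) by 290 mm (y), 4 mm thick. Origin: centre of its underside, z up. It and the tub can be on either side
- vial1: empty amber pill vial with white cap lying in the tray, 30 mm across, 54 mm long, about 22 g. Origin: its middle; y along its length, cap at +y
- vial2: empty amber pill vial with white cap lying in the tray, 30 mm across, 54 mm long, about 22 g. Origin: its middle; y along its length, cap at +y
- vial3: empty amber pill vial with white cap lying in the tray, 30 mm across, 54 mm long, about 22 g. Origin: its middle; y along its length, cap at +y
- vial4: empty amber pill vial with white cap lying in the tray, 30 mm across, 54 mm long, about 22 g. Origin: its middle; y along its length, cap at +y
- vial5: empty amber pill vial with white cap lying in the tray, 30 mm across, 54 mm long, about 22 g. Origin: its middle; y along its length, cap at +y
- tin: tin can, 72 mm across, 100 mm high, standing on the counter, not part of the job. Origin: centre of its underside, z up
- jar: glass jar with black lid, 70 mm across, 110 mm high, standing on the counter, not part of the job. Origin: centre of its underside, z up
- syrup_tall: amber medicine bottle, 58 mm across, 150 mm high, standing on the counter, not part of the job. Origin: centre of its underside, z up
- syrup_short: amber medicine bottle, 52 mm across, 115 mm high, standing on the counter, not part of the job. Origin: centre of its underside, z up
- pills: small amber pill bottle, 44 mm across, 75 mm high, standing on the counter, not part of the job. Origin: centre of its underside, z up
Things that resemble listed ones, but are neither listed nor needed, are in the scene too. Leave any green or pink look-alike of the vial5 alone.

How it is judged:
By the outcome, as a careful person would: the job done as asked, in the order asked, and still so for the second after the job is handed in, with the robot touching nothing.
It also fails if it takes over 69 s, if anything falls off the work surface, if the arm or the gripper's body presses on something with over 40 N, if the wrist force passes 120 N, or if a joint passes its speed limit or range.

## Working session

There is one attempt and no reset: what is moved stays moved. The work goes in short steps, Python scripts to look and compute and a tool call to move; the robot and the scene stay as the last step left them, time stands still between calls to the robot, and variables do not carry over. Pictures are saved under pics/ and viewed, at most 10 in all, crops included, and the job is handed in when it is done.

Besides the shell and the picture viewer there is one more tool, called as name(argument=value, ...) on one line, values as JSON. play_rows: Moves the arm, as the interface text tells. Its arguments: {"type":"object","properties":{"deltas":{"type":"array"},"force":{"type":"number"}},"required":["deltas"]}

```bash
mkdir -p pics; python3 - <<'E'
from bench import robot, vision
import cv2,numpy as np
np.set_printoptions(precision=4,suppress=True)
s=robot.observe(); print({k:s[k] for k in('clock','position','tool_rot','gripper_width','wrist_force')},robot.tip_extent)
for n in('top','scene'):
    cv2.imwrite(f'pics/{n}0.png',vision.camera(n)); c=vision.calibration(n);print(n,c)
E
```

```text
{'clock': 0.0, 'position': array([0.2534, 0.5979, 0.2507]), 'tool_rot': array([[-0.9208,  0.3901, -0.0008],
       [ 0.3901,  0.9208, -0.0017],
       [ 0.0001, -0.0019, -1.    ]]), 'gripper_width': 1.0032164989250552, 'wrist_force': array([-0.293 ,  0.4219, -0.028 ])} 0.025
top {'fx': 539.5486486602115, 'fy': 539.5486486602115, 'cx': 322.1521832530002, 'cy': 238.9632767980187, 'rvec': array([ 2.1809, -2.1772,  0.0921]), 'tvec': array([0.0068, 0.5011, 1.3366])}
scene {'fx': 617.7239557461476, 'fy': 617.7239557461476, 'cx': 317.39635136389796, 'cy': 248.5054951270546, 'rvec': array([ 1.1108,  2.3986, -0.9552]), 'tvec': array([ 0.325 , -0.2047,  1.6162])}
```

View pics/top0.png

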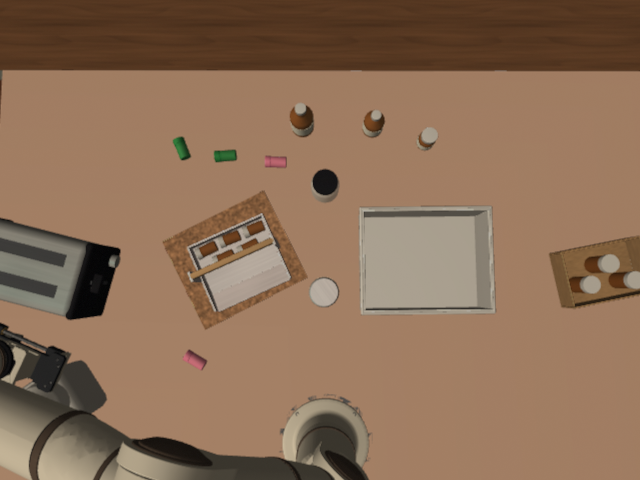

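View pics/scene0.png

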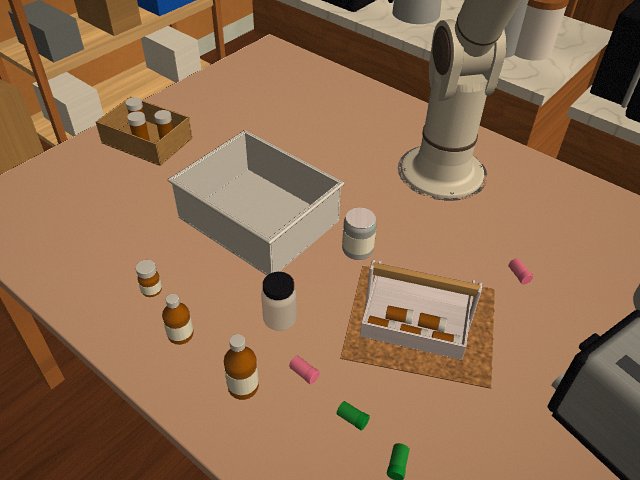

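The top view shows the tray on the cork mat at about (240,262) with its lip toward the base, the tub at (427,260), the tin at (323,292) and the jar at (325,185). The look-alikes on the counter are green at (181,148) and (225,156), and pink at (276,161) and (195,360). The five vials meant are the amber ones inside the tray. I'll enlarge both areas to confirm and measure.

```bash
python3 - <<'E'
import cv2,numpy as np
t=cv2.imread('pics/top0.png'); 
a=cv2.resize(t[185:335,155:315],None,fx=5,fy=5,interpolation=cv2.INTER_CUBIC)[:600]
cv2.imwrite('pics/tray.png',cv2.resize(t[188:332,160:320],None,fx=4,fy=4,interpolation=cv2.INTER_CUBIC))
cv2.imwrite('pics/tub.png',cv2.resize(t[195:325,345:505],None,fx=4,fy=4,interpolation=cv2.INTER_CUBIC))
E
```

```text
(no output)
```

View pics/tray.png

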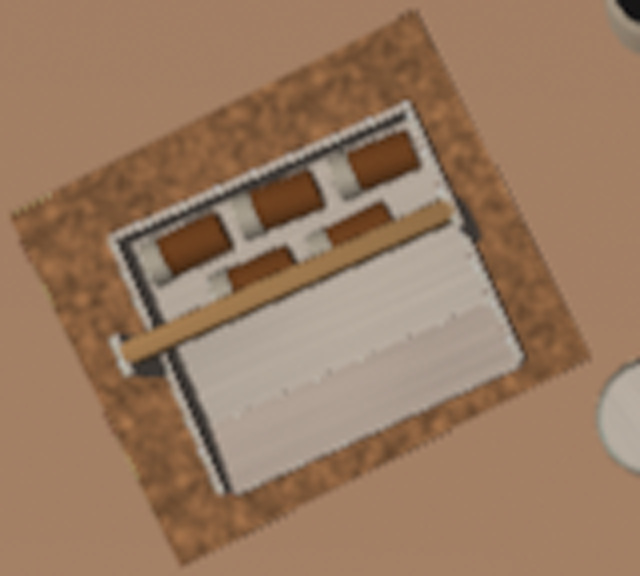

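View pics/tub.png

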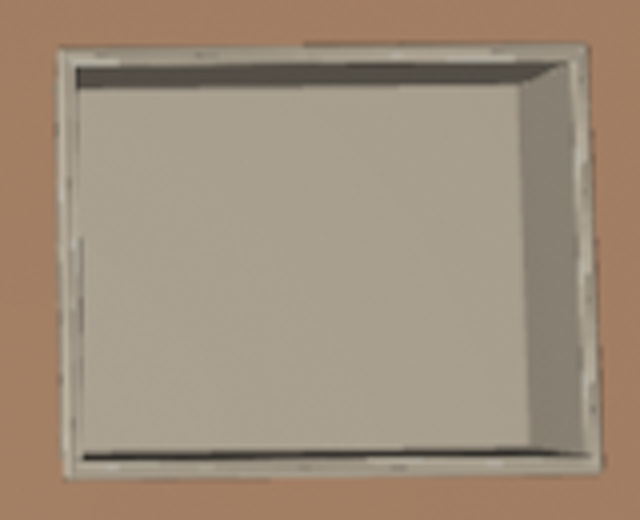

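```bash
cat > h.py <<'E'
import cv2,numpy as np
from scipy.optimize import least_squares
from bench import vision
np.set_printoptions(precision=4,suppress=True)
def pose(p,P): # p=(x,y,yaw)
    c,s=np.cos(p[2]),np.sin(p[2]); P=np.asarray(P,float)
    return P@np.array([[c,s,0],[-s,c,0],[0,0,1]])+[p[0],p[1],0]
def proj(W,cam,):
    K=np.array([[cam['fx'],0,cam['cx']],[0,cam['fy'],cam['cy']],[0,0,1]])
    return cv2.projectPoints(np.asarray(W,float),cam['rvec'],cam['tvec'],K,None)[0][:,0]
def ray(uv,z,cam):
    R=cv2.Rodrigues(cam['rvec'])[0];C=-R.T@cam['tvec']
    d=R.T@np.array([(uv[0]-cam['cx'])/cam['fx'],(uv[1]-cam['cy'])/cam['fy'],1]);return C+d*(z-C[2])/d[2]
def fit(P,uv,cam,p0):
    r=least_squares(lambda p:(proj(pose(p,P),cam)-uv).ravel(),p0)
    return r.x,r.fun.reshape(-1,2)
E
python3 - <<'E'
from h import *
c=vision.calibration('top')
def px(l,o):return np.array(l)/4.+o-0.375
o=np.array([160,188]); 
def show(n,r): print(n,r[0][:2],np.degrees(r[0][2]));print(r[1])
mat=px([(12,213),(412,10),(590,360),(183,565)],o)
# top-left image = +x,+y
M=[(.125,.145,.004),(.125,-.145,.004),(-.125,-.145,.004),(-.125,.145,.004)]
show('mat',fit(M,mat,c,[.5,.2,.35]))
T=[(.083,.102,.053),(.083,-.102,.053),(-.097,.102,.026),(-.097,-.102,.026),(0,.1,.134),(0,-.1,.134)]
tr=px([(110,238),(408,103),(222,494),(522,358),(127,352),(452,212)],o)
show('tray',fit(T,tr,c,[.5,.2,.35]))
tub=px([(58,46),(588,44),(602,470),(66,478)],np.array([345,195]))
B=[(.12,.15,.12),(.12,-.15,.12),(-.12,-.15,.12),(-.12,.15,.12)]
show('tub',fit(B,tub,c,[.5,-.2,0]))
for n,uv,z in(('tin',(323,292),.1),('jar',(325,182),.11),('stall',(300,108),.15)):print(n,ray(uv,z,c))
E
```

```text
mat [0.4512 0.2302] 27.10341211387319
[[-0.9214  0.2147]
 [ 1.0332 -0.1702]
 [ 0.5679 -0.6929]
 [-0.665   0.6117]]
tray [0.4475 0.216 ] 23.966351952221924
[[-1.6212 -1.6907]
 [ 0.2345 -1.3224]
 [ 1.1159  1.352 ]
 [ 1.5598  1.946 ]
 [ 0.0023 -0.0456]
 [-1.1793 -0.2326]]
tub [ 0.4462 -0.2355] 0.6334381240115986
[[ 2.3214  2.4227]
 [-2.2152  1.7448]
 [-2.0414 -1.5953]
 [ 1.9335 -2.3573]]
tin [0.3694 0.0055 0.1   ]
jar [0.6292 0.0012 0.11  ]
stall [0.7956 0.0598 0.15  ]
```

The crop shows the five amber vials, all with white caps, in the tray at crop (185,240), (280,200), (385,160), (255,265) and (350,225). No other vials are in it. The mat, tray and tub fits agree with their given sizes to 1–2 px. Tray origin is (0.4475, 0.216), yaw 24°. Mat is (0.451, 0.230), yaw 27°. Tub is (0.446, -0.2355). Next, move toward the handle.

```bash
cat >> h.py <<'E'
from scipy.spatial.transform import Rotation as Ro
from bench import robot
def toolR(yaw,tilt=0): # tray yaw, tilt>0 lowers the lip; tool x=tray y, y=tray x, z=-tray z
    T=Ro.from_euler('ZY',[yaw,-tilt],degrees=True).as_matrix()  # lip(-x) down = rotation about -y
    return T@np.array([[0,1,0],[1,0,0],[0,0,-1.]])
def go(p,yaw,tilt=0):
    """p: wanted position of the grasp point"""
    s=robot.observe();R=s['tool_rot'];Rt=toolR(yaw,tilt)
    tcp=np.array(p)-.006*Rt[:,2]
    d=R.T@(tcp-s['position'])/.2;w=Ro.from_matrix(R.T@Rt).as_rotvec()/2/np.pi
    print('delta',d.round(3),w.round(4),'dist',np.linalg.norm(d)*.2,'ang',np.linalg.norm(w)*360)
def st():
    s=robot.observe();R=s['tool_rot'];print(s['clock'],'grasp',s['position']+.006*R[:,2],'yaw',np.degrees(np.arctan2(R[1,1],R[0,1])),'sinTilt',R[2,1],R[2,0],s['joint_pos'],s['wrist_force'],s['gripper_width'],s['grip_force'])
E
python3 -c "
from h import *
print(toolR(24).round(2)); print((toolR(0,30)[:,1]).round(2)); go((.4475,.216,.25),24)"
```

```text
[[-0.41  0.91  0.  ]
 [ 0.91  0.41  0.  ]
 [ 0.    0.   -1.  ]]
[0.87 0.   0.5 ]
delta [-1.639 -1.38  -0.024] [-0.0003  0.0001  0.1196] dist 0.42848908635519706 ang 43.039600875820526
```

play_rows(deltas=[[1,-0.41,-0.35,0,0,0,0.06],[1,-0.82,-0.69,0,0,0,0.06],[1,-0.82,-0.69,0,0,0,0.06],[1,-0.82,-0.69,0,0,0,0.06],[1,-0.82,-0.69,0,0,0,0.06],[1,-0.82,-0.69,0,0,0,0.06],[1,-0.82,-0.69,0,0,0,0.06]], force=60)

```text
clock: 0.8
position: [0.3502, 0.4083, 0.2518]
tool_rot: [[-0.713, 0.701, -0.0], [0.701, 0.713, 0.001], [0.001, 0.0, -1.0]]
wrist_force: [-0.7, 0.1, 0.9]
gripper_width: 0.998
grip_force: 0.0
```

```bash
python3 -c "
from h import *
st(); go((.4475,.216,.2),24)"
```

```text
0.8 grasp [0.3502 0.4083 0.2458] yaw 45.45609319964554 sinTilt 0.0003996177041367348 0.0009940863703897203 [-36.8121  16.3701 -18.3469 105.2288   5.8611  59.2922 -12.0042] [-0.6985  0.1448  0.9071] 0.998161218377715 0.0
delta [-1.022 -0.344  0.228] [ 0.     -0.0002  0.0596] dist 0.22035756129465797 ang 21.456191366477334
```

play_rows(deltas=[[1,-0.5,-0.17,0.1,0,0,0.06],[1,-1,-0.34,0.23,0,0,0.06],[1,-1,-0.34,0.23,0,0,0.06],[1,-1,-0.34,0.23,0,0,0.06],[1,-1,-0.34,0.23,0,0,0.06],[1,-1,-0.34,0.23,0,0,0.06],[1,-1,-0.34,0.23,0,0,0.06]])

```text
clock: 1.5
position: [0.4448, 0.2212, 0.2057]
tool_rot: [[-0.407, 0.914, -0.001], [0.914, 0.407, 0.001], [0.001, 0.0, -1.0]]
wrist_force: [-0.7, 0.3, 1.4]
gripper_width: 1.002
grip_force: 0.0
```

```bash
python3 -c "
from h import *
st(); go((.4475,.216,.122),24)
im=vision.camera('wrist');cv2.imwrite('pics/w1.png',im)
c=vision.calibration('wrist')
print(proj(pose((.4475,.216,np.radians(24)),[(0,.1,.134),(0,-.1,.134),(0,0,.134),(.08,.1,.05),(-.097,.1,.026),(-.097,-.1,.026)]),c))"
```

```text
1.5 grasp [0.4448 0.2213 0.1997] yaw 23.997061890247412 sinTilt 4.057172476284669e-05 0.0014121677135018505 [-22.0849  14.7736  -8.5283 113.5429   2.654   51.8584  -7.9776] [-0.6603  0.3355  1.3729] 1.002120297392589 0.0
delta [-0.03   0.001  0.388] [ 0.     -0.0002 -0.    ] dist 0.07790383280862843 ang 0.08099790913687982
[[311.3928  72.6901]
 [310.6728 441.7825]
 [310.9915 278.3861]
 [433.5059  90.8502]
 [174.6734  93.7096]
 [193.7991 348.371 ]]
```

View pics/w1.png

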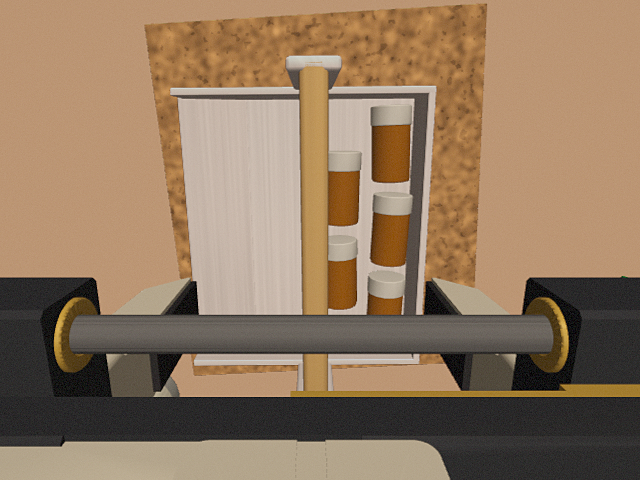

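The wrist view shows the bar at u≈314, where 311 was predicted, with its end plate at v≈65 and the lip corners within a few px. So the tray pose holds and the jaws straddle the bar. Lower and close.

play_rows(deltas=[[1,-0.02,0,0.13,0,0,0],[1,-0.03,0,0.26,0,0,0],[1,-0.03,0,0.39,0,0,0],[1,-0.03,0,0.39,0,0,0],[0,-0.03,0,0.39,0,0,0],[-0.5,-0.03,0,0.39,0,0,0],[-1,-0.03,0,0.39,0,0,0],[-1,-0.03,0,0.39,0,0,0],[-1,-0.03,0,0.39,0,0,0],[-1,-0.03,0,0.39,0,0,0],[-1,-0.03,0,0.39,0,0,0],[-1,-0.03,0,0.39,0,0,0]], force=60)

```text
clock: 2.75
position: [0.4479, 0.2131, 0.1277]
tool_rot: [[-0.404, 0.915, -0.0], [0.915, 0.404, 0.0], [0.0, -0.0, -1.0]]
wrist_force: [0.2, -0.1, -0.4]
gripper_width: 0.351
grip_force: 0.0
```

```bash
python3 -c "
from h import *
st(); go((.4475,.216,.142),24);go((.4475,.216,.29),24,-8)"
```

```text
2.75 grasp [0.4479 0.2131 0.1217] yaw 23.828701269902226 sinTilt -6.589841085503014e-05 3.4917014704230534e-05 [-22.0604  21.3828  -7.6729 116.9701   4.1766  41.9008  -8.4934] [ 0.2253 -0.1155 -0.3566] 0.35060042126504964 0.0
delta [ 0.014  0.004 -0.101] [-0.     -0.     -0.0005] dist 0.020487376979756833 ang 0.17135208142959021
delta [ 0.014  0.008 -0.841] [ 0.0222 -0.     -0.0005] dist 0.16825226264630347 ang 7.998059172306814
```

play_rows(deltas=[[-1,0,0,0,0,0,0],[-1,0,0,0,0,0,0],[-1,0,0,0,0,0,0],[-1,0,0,0,0,0,0],[-1,0,0,0,0,0,0],[-1,0,0,0,0,0,0],[-1,0,0,0,0,0,0],[-1,0,0,0,0,0,0]], force=60)

```text
clock: 3.55
position: [0.4483, 0.2133, 0.1279]
tool_rot: [[-0.404, 0.915, 0.001], [0.915, 0.404, 0.0], [0.0, 0.001, -1.0]]
wrist_force: [3.4, 1.1, 0.3]
gripper_width: 0.152
grip_force: 60.0
```

play_rows(deltas=[[-1,0,0,-0.03,0,0,0],[-1,0,0,-0.1,0,0,0],[-1,0,0,-0.17,0.003,0,0],[-1,0,0,-0.26,0.006,0,0],[-1,0,0,-0.35,0.01,0,0],[-1,0,0,-0.45,0.014,0,0],[-1,0,0,-0.55,0.018,0,0],[-1,0,0,-0.65,0.022,0,0],[-1,0,0,-0.75,0.022,0,0],[-1,0,0,-0.82,0.022,0,0],[-1,0,0,-0.86,0.022,0,0],[-1,0,0,-0.86,0.022,0,0]])

```text
clock: 4.75
position: [0.4478, 0.2132, 0.3002]
tool_rot: [[-0.404, 0.906, -0.126], [0.915, 0.4, -0.055], [0.0, -0.137, -0.991]]
wrist_force: [0.4, -1.0, -4.7]
gripper_width: 0.151
grip_force: 60.0
```

```bash
python3 -c "
from h import *
st()
for p,y in(((.46,.06,.3),14),((.48,-.09,.3),7),((.495,-.2355,.3),0.6)):go(p,y,-8)
"
```

```text
4.75 grasp [0.4471 0.2129 0.2943] yaw 23.842233494343766 sinTilt -0.13716749531134495 9.725391175984645e-05 [-21.2193  13.63    -8.1752 101.9024   1.2243  72.4556  -5.9064] [ 0.4363 -1.0342 -4.7446] 0.15113164630115178 59.98475432395935
delta [-0.726 -0.251  0.006] [0.0003 0.0038 0.0271] dist 0.1536638899519931 ang 9.84214003659006
delta [-1.453 -0.461  0.035] [0.0003 0.0064 0.0463] dist 0.3049535846612974 ang 16.841853924215
delta [-2.149 -0.685  0.066] [0.0003 0.0089 0.0639] dist 0.45129898592240947 ang 23.241742514251392
```

play_rows(deltas=[[-1,-0.04,-0.01,0,0,0,0.001],[-1,-0.11,-0.04,0,0,0.001,0.004],[-1,-0.19,-0.07,0,0,0.001,0.007],[-1,-0.28,-0.1,0,0,0.001,0.01],[-1,-0.37,-0.13,0,0,0.002,0.014],[-1,-0.46,-0.16,0,0,0.002,0.017],[-1,-0.55,-0.19,0,0,0.003,0.02],[-1,-0.64,-0.22,0.01,0,0.003,0.024],[-1,-0.73,-0.25,0.01,0,0.004,0.027],[-1,-0.82,-0.28,0.01,0,0.004,0.03],[-1,-0.91,-0.31,0.01,0,0.005,0.033],[-1,-1,-0.34,0.01,0,0.005,0.036]])

```text
clock: 5.95
position: [0.4671, 0.0012, 0.3072]
tool_rot: [[-0.185, 0.973, -0.135], [0.983, 0.183, -0.025], [-0.0, -0.138, -0.99]]
wrist_force: [0.1, 0.0, -4.4]
gripper_width: 0.148
grip_force: 60.0
```

```bash
python3 -c "
from h import *
st()
for p,y in(((.48,-.09,.3),7),((.495,-.2355,.3),0.6)):go(p,y,-8)
"
```

```text
5.95 grasp [0.4663 0.0011 0.3013] yaw 10.648894002105694 sinTilt -0.13765138808975558 -2.8323462135226408e-05 [ -6.1265   9.8794   2.2898 105.5502   0.57    72.4355   6.596 ] [ 0.124   0.0119 -4.3584] 0.14764833205806138 59.98477041721344
delta [-0.46  -0.016  0.009] [0.0002 0.0014 0.01  ] dist 0.09214932555068446 ang 3.650182549708147
delta [-1.19  -0.076  0.017] [0.0002 0.0039 0.0276] dist 0.2384461699911075 ang 10.04950552746315
```

play_rows(deltas=[[-1,-0.09,-0.01,0,0,0,0.002],[-1,-0.18,-0.01,0,0,0.001,0.004],[-1,-0.27,-0.02,0,0,0.001,0.006],[-1,-0.36,-0.02,0,0,0.001,0.008],[-1,-0.45,-0.03,0.01,0,0.002,0.01],[-1,-0.54,-0.03,0.01,0,0.002,0.012],[-1,-0.63,-0.04,0.01,0,0.002,0.015],[-1,-0.72,-0.05,0.01,0,0.003,0.017],[-1,-0.8,-0.05,0.01,0,0.003,0.019],[-1,-0.87,-0.06,0.01,0,0.003,0.021],[-1,-0.93,-0.06,0.01,0,0.003,0.022],[-1,-0.96,-0.06,0.01,0,0.003,0.022]])

```text
clock: 7.15
position: [0.4909, -0.1894, 0.3067]
tool_rot: [[-0.047, 0.989, -0.138], [0.999, 0.046, -0.007], [-0.001, -0.138, -0.99]]
wrist_force: [0.4, -0.8, -3.8]
gripper_width: 0.145
grip_force: 60.0
```

```bash
python3 -c "
from h import *
st()
go((.495,-.2355,.285),0.6,-8)
for t in (0,10,20,30,40,50,60): go((.495,-.2355,.272),0.6,t)
"
```

```text
7.15 grasp [ 0.4901 -0.1895  0.3008] yaw 2.675445483193111 sinTilt -0.13777632120224806 -0.0008644680353554427 [ 7.4213 15.9082 11.0593 98.3765 -0.1515 73.3813 20.9931] [ 0.3859 -0.7835 -3.7871] 0.14492961088705425 59.98546063899994
delta [-0.231  0.025  0.077] [0.0002 0.0009 0.0057] dist 0.04895856796877511 ang 2.084525728214135
delta [-0.231  0.03   0.141] [-0.022   0.0005  0.0058] dist 0.05446678597863197 ang 8.187249608030267
delta [-0.231  0.024  0.142] [-0.0498  0.      0.0058] dist 0.05445545300836873 ang 18.03797215890629
delta [-0.231  0.02   0.144] [-0.0775 -0.0005  0.0058] dist 0.05456067176558779 ang 27.994348850749578
delta [-0.23   0.015  0.147] [-0.1053 -0.001   0.0058] dist 0.05477858953779124 ang 37.97336073795583
delta [-0.23   0.011  0.151] [-0.1331 -0.0015  0.0058] dist 0.05510130031756599 ang 47.9608762773923
delta [-0.23   0.008  0.155] [-0.1609 -0.002   0.0057] dist 0.055517274443538725 ang 57.95249375603237
delta [-0.23   0.006  0.16 ] [-0.1886 -0.0026  0.0056] dist 0.056011955334325396 ang 67.94639780306059
```

play_rows(deltas=[[-1,-0.06,0.01,0.02,0,0,0.001],[-1,-0.12,0.02,0.06,-0.004,0,0.003],[-1,-0.18,0.03,0.1,-0.011,0,0.004],[-1,-0.22,0.03,0.14,-0.022,0,0.006],[-1,-0.23,0.03,0.14,-0.032,0,0.006],[-1,-0.23,0.02,0.14,-0.042,0,0.006],[-1,-0.23,0.02,0.14,-0.05,0,0.006],[-1,-0.23,0.02,0.14,-0.06,0,0.006],[-1,-0.23,0.02,0.145,-0.07,0,0.006],[-1,-0.23,0.02,0.145,-0.077,0,0.006],[-1,-0.23,0.02,0.145,-0.084,0,0.006],[-1,-0.23,0.02,0.145,-0.084,0,0.006]])

```text
clock: 8.35
position: [0.4914, -0.2339, 0.2767]
tool_rot: [[-0.011, 0.926, 0.378], [1.0, 0.008, 0.009], [0.005, 0.378, -0.926]]
wrist_force: [-0.2, 0.3, -3.3]
gripper_width: 0.148
grip_force: 60.0
```

```bash
python3 -c "
from h import *
st()
for t in (22,30,40,50,60): go((.495,-.2355,.272),0.6,t)
cv2.imwrite('pics/s1.png',vision.camera('scene'))
"
```

```text
8.35 grasp [ 0.4936 -0.2338  0.2712] yaw 0.48387958731529146 sinTilt 0.37835596530776744 0.005250009830196354 [ 18.7214   4.4178  11.405  119.2788 -19.7274  38.7822  44.0304] [-0.2236  0.2557 -3.3034] 0.1478335282071751 59.98419642448425
delta [-0.008  0.008 -0.001] [ 0.0006 -0.0008 -0.0003] dist 0.002318931308511835 ang 0.3800551918415838
delta [-0.008  0.004 -0.001] [-0.0216 -0.0008 -0.0004] dist 0.0018357140405270143 ang 7.773626856526834
delta [-0.008 -0.001  0.   ] [-0.0494 -0.0007 -0.0004] dist 0.0016728460586043746 ang 17.77033765781957
delta [-0.008 -0.006  0.002] [-0.0771 -0.0007 -0.0005] dist 0.0020960732867596472 ang 27.769408746607656
delta [-0.008 -0.01   0.005] [-0.1049 -0.0007 -0.0005] dist 0.002847228005110147 ang 37.7689654740466
```

View pics/s1.png

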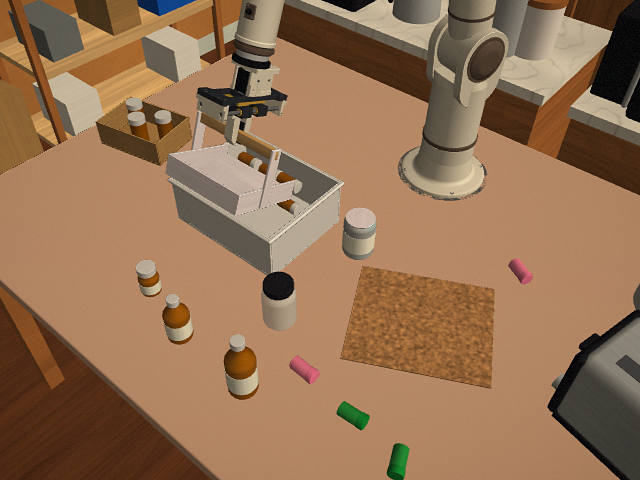

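The picture shows the tray tilted 22° over the tub at about (235,175), with the vials rolled against the ramp and the lip well inside the rim. Continue tilting slowly.

play_rows(deltas=[[-1,0,0,0,-0.006,0,0],[-1,0,0,0,-0.011,0,0],[-1,0,0,0,-0.016,0,0],[-1,0,0,0,-0.021,0,0],[-1,0,0,0,-0.027,0,0],[-1,0,0,0,-0.033,0,0],[-1,0,0,0,-0.039,0,0],[-1,0,0,0,-0.045,0,0],[-1,0,0,0,-0.051,0,0],[-1,0,0,0,-0.057,0,0],[-1,0,0,0,-0.063,0,0],[-1,0,0,0,-0.07,0,0]])

```text
clock: 9.6
position: [0.4929, -0.2333, 0.2825]
tool_rot: [[-0.019, 0.682, 0.731], [1.0, 0.009, 0.018], [0.006, 0.731, -0.682]]
wrist_force: [14.1, -4.1, 4.6]
gripper_width: 0.147
grip_force: 59.9
```

```bash
python3 -c "
from h import *
st()
for t in (50,60): go((.495,-.2355,.272),0.6,t)
"
```

```text
9.6 grasp [ 0.4973 -0.2332  0.2784] yaw 0.722485655159258 sinTilt 0.7311700144161623 0.005803337276632604 [ 34.7739   1.5095   5.1421 134.4276 -80.7335  29.3822 109.7802] [14.1112 -4.0822  4.6141] 0.14654675308612272 59.87167954444885
delta [-0.011 -0.033  0.013] [-0.0084 -0.0016  0.0002] dist 0.007471678548303703 ang 3.0716051379176808
delta [-0.011 -0.038  0.014] [-0.0362 -0.0016  0.    ] dist 0.008448654478451528 ang 13.028778711520076
```

```bash
python3 -c "
from h import *
a=vision.camera('scene')[60:290,130:400];b=vision.camera('top')[150:350,330:520]
im=np.hstack([cv2.resize(a,(470,400)),cv2.resize(b,(330,347))[:347]]) if 0 else None
c=np.zeros((600,800,3),np.uint8);c[:400,:470]=cv2.resize(a,(470,400));c[:347,470:]=cv2.resize(b,(330,347));cv2.imwrite('pics/c1.png',c[:400]);st()
"
```

```text
9.7 grasp [ 0.4957 -0.236   0.2785] yaw 0.3915255338323601 sinTilt 0.7305147964189005 0.005674533531827347 [ 35.4292   1.4654   4.8019 134.4082 -80.5226  29.3435 109.562 ] [-0.8139 -1.3202 -2.8829] 0.1498706712310961 59.983166456222534
```

View pics/c1.png

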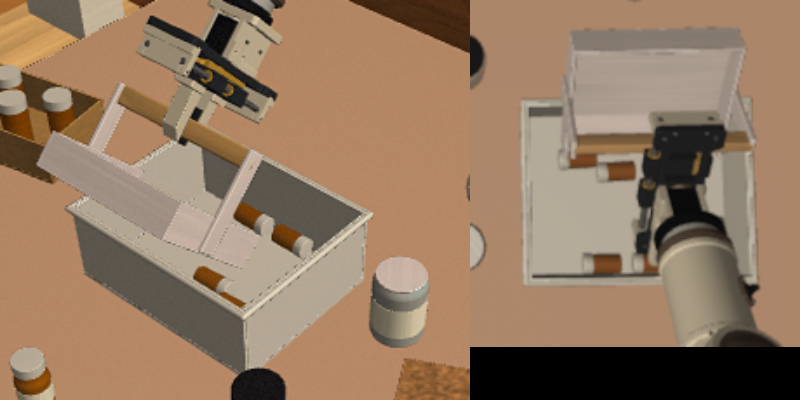

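All the vials seen lie in the tub: top crop (575,160), (615,172), (600,265) and (645,265), one hidden behind the arm. The wrist load is now 2.9 N, which matches the empty tray. Level the tray again.

```bash
python3 -c "
from h import *
for t in (40,20,0): go((.495,-.2355,.30),0.6,t)
"
```

```text
delta [ 0.003  0.08  -0.076] [ 0.0193 -0.0009 -0.0003] dist 0.02196003785217347 ang 6.939170584076205
delta [ 0.003  0.09  -0.072] [ 0.0748 -0.001  -0.0002] dist 0.023060154065452896 ang 26.932440185213533
delta [ 0.003  0.098 -0.066] [ 0.1304 -0.001  -0.    ] dist 0.02365427908906649 ang 46.93141780132564
```

play_rows(deltas=[[-1,0,0.02,-0.02,0.006,0,0],[-1,0,0.05,-0.04,0.014,0,0],[-1,0,0.07,-0.06,0.024,0,0],[-1,0,0.08,-0.07,0.036,0,0],[-1,0,0.09,-0.07,0.05,0,0],[-1,0,0.09,-0.07,0.064,0,0],[-1,0,0.09,-0.07,0.078,0,0],[-1,0,0.09,-0.07,0.092,0,0],[-1,0,0.1,-0.07,0.106,0,0],[-1,0,0.1,-0.07,0.118,0,0],[-1,0,0.1,-0.07,0.13,0,0],[-1,0,0.1,-0.07,0.13,0,0]])

```text
clock: 10.9
position: [0.4984, -0.2341, 0.3073]
tool_rot: [[-0.015, 1.0, 0.004], [1.0, 0.015, 0.006], [0.006, 0.004, -1.0]]
wrist_force: [0.2, 0.6, -3.7]
gripper_width: 0.147
grip_force: 60.0
```

```bash
python3 -c "
from h import *
st()
for p,y in(((.48,-.05,.3),12),((.465,.1,.3),20),((.453,.231,.3),27)):go(p,y)
"
```

```text
10.9 grasp [ 0.4985 -0.2341  0.3013] yaw 0.8520041239936728 sinTilt 0.0038213722798770447 0.005560085921118001 [ 23.064   13.7161  -0.5528 100.3169  -0.2719  65.8933  23.4905] [ 0.2065  0.591  -3.7133] 0.14679570631455519 59.9853515625
delta [ 0.922 -0.079  0.011] [ 0.0007 -0.0008 -0.031 ] dist 0.1850443065545377 ang 11.154066364512012
delta [ 1.673 -0.142  0.015] [ 0.0008 -0.0008 -0.0532] dist 0.3357903070604946 ang 19.15125243194384
delta [ 2.329 -0.193  0.019] [ 0.0008 -0.0007 -0.0726] dist 0.4673346973824859 ang 26.150194666189474
```

play_rows(deltas=[[-1,0.08,0,0,0,0,-0.002],[-1,0.2,-0.02,0,0,0,-0.006],[-1,0.35,-0.03,0,0,0,-0.011],[-1,0.5,-0.04,0,0,0,-0.017],[-1,0.65,-0.06,0.01,0,0,-0.022],[-1,0.78,-0.07,0.01,0,0,-0.027],[-1,0.87,-0.08,0.01,0.001,-0.001,-0.03],[-1,0.92,-0.08,0.01,0.001,-0.001,-0.031],[-1,0.92,-0.08,0.01,0.001,-0.001,-0.031]])

```text
clock: 11.8
position: [0.4772, -0.0501, 0.3067]
tool_rot: [[-0.209, 0.978, -0.001], [0.978, 0.209, -0.0], [-0.0, -0.001, -1.0]]
wrist_force: [0.2, -0.1, -3.3]
gripper_width: 0.147
grip_force: 60.0
```

```bash
python3 -c "
from h import *
st()
for p,y in(((.465,.1,.3),20),((.453,.231,.3),27)):go(p,y)
b=vision.camera('top')[170:340,230:510];cv2.imwrite('pics/t2.png',cv2.resize(b,None,fx=2.8,fy=2.8,interpolation=cv2.INTER_CUBIC))
"
```

```text
11.8 grasp [ 0.4772 -0.0501  0.3007] yaw 12.049184308753539 sinTilt -0.0010532661104040743 -0.0001898053171693022 [ 11.5424   6.5507  -9.4845 109.1218   1.2217  64.4772  13.6404] [ 0.1791 -0.1494 -3.3199] 0.14681975721084276 59.9848347902298
delta [0.747 0.097 0.003] [-0.0002  0.     -0.0221] dist 0.15059534001904418 ang 7.951046042025044
delta [1.4   0.175 0.003] [-0.0002  0.     -0.0415] dist 0.2821392726878322 ang 14.950934998708364
```

View pics/t2.png

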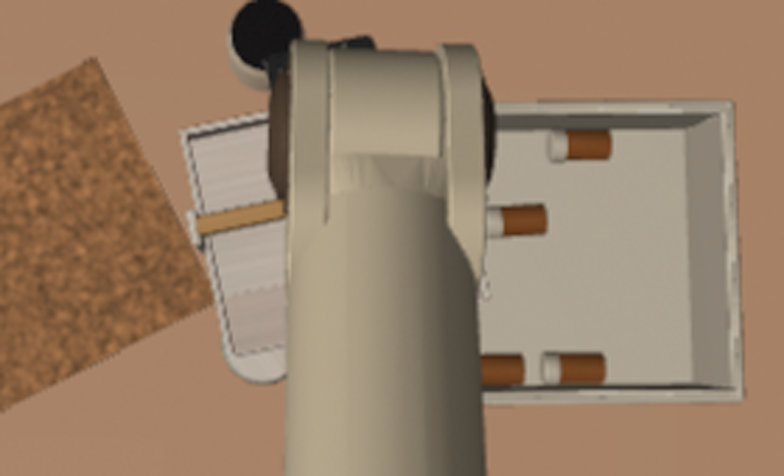

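Four vials show fully in the tub, plus the fifth's cap at (485,290) beside the arm, and the visible part of the tray is empty. Carry it back to the mat.

play_rows(deltas=[[-1,0.08,0.01,0,0,0,-0.002],[-1,0.2,0.02,0,0,0,-0.006],[-1,0.33,0.04,0,0,0,-0.01],[-1,0.46,0.06,0,0,0,-0.014],[-1,0.58,0.07,0,0,0,-0.018],[-1,0.7,0.09,0,0,0,-0.021],[-1,0.8,0.1,0,0,0,-0.024],[-1,0.88,0.11,0,0,0,-0.026],[-1,0.92,0.12,0,0,0,-0.027],[-1,0.92,0.12,0,0,0,-0.027]])

```text
clock: 12.85
position: [0.4623, 0.1346, 0.3063]
tool_rot: [[-0.371, 0.929, -0.002], [0.929, 0.371, -0.0], [0.0, -0.002, -1.0]]
wrist_force: [0.1, -0.1, -3.7]
gripper_width: 0.149
grip_force: 60.0
```

```bash
python3 -c "
from h import *
st()
go((.4545,.2289,.2),27.1)
go((.4545,.2289,.135),27.1)
"
```

```text
12.85 grasp [0.4623 0.1346 0.3003] yaw 21.763755156124564 sinTilt -0.0018967144094075717 0.00041904272364357275 [ -1.4126   7.3146 -19.5736 108.6106   2.6811  64.6268  -0.2294] [ 0.115  -0.15   -3.7272] 0.1492987406671123 59.98484015464783
delta [0.452 0.139 0.502] [-0.0003 -0.0001 -0.0148] dist 0.13789269285976194 ang 5.3374272390958195
delta [0.452 0.14  0.827] [-0.0003 -0.0001 -0.0148] dist 0.19048327417590966 ang 5.3374272390958195
```

play_rows(deltas=[[-1,0.1,0.03,0.05,0,0,-0.003],[-1,0.22,0.07,0.12,0,0,-0.007],[-1,0.34,0.1,0.22,0,0,-0.011],[-1,0.42,0.13,0.32,0,0,-0.014],[-1,0.45,0.14,0.42,0,0,-0.015],[-1,0.45,0.14,0.52,0,0,-0.015],[-1,0.45,0.14,0.62,0,0,-0.015],[-1,0.45,0.14,0.7,0,0,-0.015],[-1,0.45,0.14,0.77,0,0,-0.015],[-1,0.45,0.14,0.81,0,0,-0.015],[-1,0.45,0.14,0.82,0,0,-0.015],[-1,0.45,0.14,0.82,0,0,-0.015]])

```text
clock: 14.05
position: [0.4552, 0.2273, 0.1424]
tool_rot: [[-0.454, 0.891, -0.002], [0.891, 0.454, -0.001], [0.0, -0.002, -1.0]]
wrist_force: [0.2, 0.4, -3.0]
gripper_width: 0.149
grip_force: 60.0
```

```bash
python3 -c "
from h import *
st()
go((.4545,.2289,.122),27.1)
"
```

```text
14.05 grasp [0.4552 0.2273 0.1364] yaw 27.02895672424267 sinTilt -0.0018185186039217842 0.00028992225060687197 [-11.3225  22.4594 -21.8295 114.2757  11.4705  45.4119 -12.7292] [ 0.1674  0.4105 -3.0471] 0.14855033331391554 59.98489558696747
delta [0.009 0.001 0.072] [-0.0003 -0.     -0.0002] dist 0.014540786604454374 ang 0.1272065785782711
```

play_rows(deltas=[[-1,0.01,0,0.02,0,0,0],[-1,0.01,0,0.04,0,0,0],[-1,0.01,0,0.055,0,0,0],[-1,0.01,0,0.065,0,0,0],[-1,0.01,0,0.07,0,0,0],[-1,0.01,0,0.072,0,0,0],[-1,0.01,0,0.072,0,0,0],[-1,0.01,0,0.072,0,0,0]])

```text
clock: 14.85
position: [0.4538, 0.2291, 0.1281]
tool_rot: [[-0.455, 0.891, -0.002], [0.891, 0.455, -0.001], [0.0, -0.002, -1.0]]
wrist_force: [-2.3, -1.3, -0.4]
gripper_width: 0.148
grip_force: 60.0
```

```bash
python3 -c "
from h import *
st();t=vision.camera('top')
cv2.imwrite('pics/p.png',cv2.resize(t[188:332,160:320],None,fx=4,fy=4,interpolation=cv2.INTER_CUBIC))
"
```

```text
14.85 grasp [0.4538 0.2291 0.1221] yaw 27.046850841632164 sinTilt -0.0021496136440004934 0.0002771780885777709 [-11.9511  23.7382 -21.4548 114.8104  12.2642  43.7139 -13.638 ] [-2.2623 -1.3046 -0.3715] 0.14807149020923627 59.98576462268829
```

The load has gone from 3 N to 0.4 N at the original height, so the tray stands on the mat. Release and retreat upward.

play_rows(deltas=[[1,0,0,0,0,0,0],[1,0,0,0,0,0,0],[1,0,0,0,0,0,0],[1,0,0,0,0,0,0],[1,0,0,0,0,0,0],[1,0,0,0,0,0,0],[1,0,0,0,0,0,0],[1,0,0,0,0,0,0],[1,0,0,0,0,0,0],[1,0,0,0,0,0,0],[1,0,0,-0.05,0,0,0],[1,0,0,-0.1,0,0,0]])

```text
clock: 16.1
position: [0.4538, 0.2292, 0.1485]
tool_rot: [[-0.455, 0.891, -0.002], [0.891, 0.455, -0.001], [0.001, -0.002, -1.0]]
wrist_force: [1.0, -0.2, -0.4]
gripper_width: 0.997
grip_force: 0.0
```

play_rows(deltas=[[1,0,0,-0.1,0,0,0],[1,0,0,-0.25,0,0,0],[1,0,0,-0.4,0,0,0],[1,0.2,-0.1,-0.6,0,0,0],[1,0.4,-0.3,-0.8,0,0,0],[1,0.6,-0.4,-0.8,0,0,0],[1,0.9,-0.5,-0.8,0,0,0],[1,0.9,-0.5,-0.8,0,0,0],[1,0.9,-0.5,-0.8,0,0,0]])

```text
clock: 17.0
position: [0.2793, 0.3478, 0.3102]
tool_rot: [[-0.462, 0.887, -0.0], [0.887, 0.462, 0.002], [0.002, 0.001, -1.0]]
wrist_force: [-0.1, -0.7, 0.4]
gripper_width: 1.002
grip_force: 0.0
```

```bash
python3 -c "
from h import *
st();t=vision.camera('top')
cv2.imwrite('pics/p2.png',cv2.resize(t[185:335,155:515],None,fx=2.2,fy=2.2,interpolation=cv2.INTER_CUBIC));cv2.imwrite('pics/full2.png',t)
"
```

```text
17.0 grasp [0.2793 0.3478 0.3042] yaw 27.54162928223736 sinTilt 0.0011015797436122786 0.0021554549789224143 [-21.5687   3.7179 -34.2017 112.3229   2.2267  64.5036 -29.1273] [-0.0989 -0.6962  0.4088] 1.0024126684721664 0.0
```

View pics/p2.png

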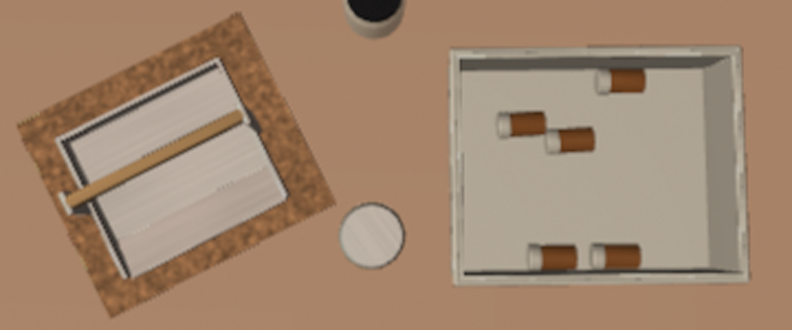

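The view shows the tray empty and aligned on the mat, and all five vials in an undisturbed tub. A numeric check of the centring follows.

```bash
python3 - <<'E'
from h import *
c=vision.calibration('top')
T=[(.083,.102,.053),(.083,-.102,.053),(-.097,.102,.026),(-.097,-.102,.026),(0,.1,.134),(0,-.1,.134)]
uv=np.array([(58,138),(220,60),(127,277),(287,197),(70,204),(242,116)])/2.2+[154.7,184.7]
p,_=fit(T,uv,c,[.45,.23,.47]);print(p[:2]-[.4512,.2302],np.degrees(p[2]))
E
```

```text
[-0.0014 -0.0005] 26.44742141170071
```

Centred within 2 mm and aligned with the mat.

```bash
python3 -c "
from bench import robot
print(robot.close_job())"
```

```text
the job is handed in; nothing more can be done
None
```

I tipped all five vials into the tub and put the empty tray back on the mat, flat, released and within about 2 mm of centre; the job was handed in at about 17 s, with no verdict returned.

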